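# Make up two microscope kits

## Robot

A 6-joint arm with a two-finger parallel gripper is mounted at the origin on the work surface. World frame = base frame: x ahead of the robot, y to its left, z up, the work surface at z = 0. Lengths are in m, angles in rad, forces in N, time in s.
With the tool pointing down it reaches from about 0.35 to 0.725 m from the base axis. Payload 6 kg.
Tool frame: the origin (TCP) lies on the centre line of the jaws, within the pads' length; the fingertips stand 19 mm ahead of it and the grasp point (between the pads) is the TCP; y points along the fingers, x is the direction in which the jaws open and shut, and the axes are right-handed (so a half turn about y gives the same grasp; the last joint's range is limited). The gripper opens to 85 mm and grips with 20 to 120 N. Pads are 22 mm wide; open, the fingers measure 114 mm over their backs; the gripper's body (76 mm by 85 mm) begins 54 mm behind the grasp point. The pads swing forward as they close: fully open they stand 13 mm farther back than shut.
Start: joints at [1.588, 0.04, 0.085, 0, -1.615, -0.334], TCP at [0.187, 0.57, 0.25] pointing down, gripper open.
Joint ranges: [-2.56, 2.56], [-1.29, 2.01], [-1.08, 1.49], [-3.29, 1.98], [-2.81, -0.18], [-2.99, 2.99]. Speed limits (rad/s): [2.57, 2.57, 3.01, 3.14, 3.14, 3.14].

## Interface

Orientations are given as a 3x3 rotation matrix whose columns are the frame's x, y, z axes.
In Python, from workcell import arm gives the robot as it stands.
- The arm moves only by the tool arm_command, never from a script. Its argument "deltas" is a list of rows, each a list of 2 entries, a list of its own where there are three numbers: the shift along the tool's x, y, z in m, then the turn, a rotation vector about the tool's x, y, z in degrees. A call has 1 to 10 rows; each row is the pose to reach, as a shift and turn from the pose commanded when the call began, along the tool's axes at that moment; what a row does not reach only later rows make up. A row lasts 1/10 s, in which the tool goes at most 50 mm and 8.59 degrees, less where a joint would pass 70% of its speed; a pose out of reach is approached as far as the arm can. A call with a gripper value outside its range is refused whole. "hand" is the finger opening in m, from 0 to 0.0854, set as the call begins (left out, the last holds). The fingers move at their own pace and stop on an object; "squeeze" is the grip in N (left out, the last holds). Time passes only in rows, so rows that repeat a pose let the fingers close. It gives the time, the measured TCP pose, the force and the opening at its end, in the units of the state.
- arm.get_state(): the state, without advancing time (a new reading comes with each control period).
- arm.camera(name): name is "side" or "top" or "wrist"; returns (picture, depth): 420x560x3 uint8, red, green, blue; 420x560 float32, m along the optical axis (not along the pixel's ray), 0 where there is no reading.
- arm.camera_params(name): a dict with "fov_y" (degrees; the focal length in pixels is half the picture's height over the tangent of half this angle, whatever the lens; pixels are square), "cx", "cy" (the principal point, pixels), "eye" and "rotation" of the camera in the world; the wrist camera has in their place "tool_from_camera" (4x4, takes a point from camera to tool coordinates, whose origin is the TCP and whose axes are the tool frame's). Camera axes: x right, y down, z forward; pixel columns grow to the right and rows downward; lengths in m; the calibration is good to about 2 mm. A picture is of the moment at which its call begins: read the wrist's pose just before it. camera_params takes no time and is no camera call.
- arm.job_done(): hands the job in, once; it reports no verdict.
The state is a dict: "t": time; "joint_pos": joint angles; "qvel": joint speeds; "effort": joint torques, N m; "position": TCP position; "ee_rot": TCP orientation; "force": force on the tool from outside, world axes, zero at the start; "ft_torque": the same for the moment, N m; "opening": finger opening in m.
Only numpy, scipy, OpenCV 4.12 (cv2) and the standard library are available. Lean on these libraries where they do the work, as an engineer would, in place of code of your own. Each camera call takes 0.05 s, during which the arm holds its last target. There are 200 camera calls.

## Task

Make up two kits at the microscope desk. Blue tray, survey kit: the yellow objective standing nose up on the black disc, the amber bottle upright in the plain square compartment, and the orange slide mailer flat, label up, in the long compartment. White tray, fluorescence kit: the blue objective nose up on the black disc and the green-window filter cube, window up, in the plain compartment; set everything down gently without dropping it, and leave the red objective, the white bottle and the red-window cube where they stand.

Things in the scene. Friction and masses are not known exactly. Their poses are not given: they have to be found in the camera images.
- blue_tray: Blue tray, fixed: 140 (x) x 128 (y) mm, walls and dividers 4 thick, tops 12 mm above the desk, floor top 3 mm. Origin: centre of its underside, on the desk, z up. Compartments, centres in its frame in mm: square 64 x 62 with a black disc (54 across) on the floor at (+34, +28); plain square 64 x 62 at (-34, +28); long, 132 (x) x 52 (y), at (0, -34).
- white_tray: White tray, smaller, fixed: 140 (x) x 72 (y) mm, walls and divider 4 thick, tops 12 mm above the desk, floor top 3 mm. Origin: centre of its underside, on the desk, z up. Two square compartments 64 x 64 mm, centres in its frame in mm: one with a black disc (54 across) on the floor at (-34, 0), a plain one at (+34, 0).
- yellow_objective: Microscope objective, silver barrel with a yellow cone, standing nose up. Origin: centre of its underside; z up along its axis. Round: 25 mm foot 5 mm high, plain 29 mm cylinder from 5 to 36 mm (grip here), coloured cone to a 12 mm nose; 50 mm tall; about 0.1 kg.
- blue_objective: Microscope objective, silver barrel with a blue cone, standing nose up. Origin: centre of its underside; z up along its axis. Round: 25 mm foot 5 mm high, plain 29 mm cylinder from 5 to 36 mm (grip here), coloured cone to a 12 mm nose; 50 mm tall; about 0.1 kg.
- red_objective: Microscope objective, silver barrel with a red cone, standing nose up. Not wanted in any kit: stays where it stands. Origin: centre of its underside; z up along its axis. Round: 25 mm foot 5 mm high, plain 29 mm cylinder from 5 to 36 mm (grip here), coloured cone to a 12 mm nose; 50 mm tall; about 0.1 kg.
- amber_bottle: Small dark amber bottle with a black cap. Stands upright, origin at the centre of its underside, z up. Plain round body 30 mm in diameter up to 40 mm (grip here), narrow shoulder and a 19 mm cap; 62 mm tall; about 45 g.
- white_bottle: Small white bottle with a green cap. Not wanted in any kit: stays where it stands. Stands upright, origin at the centre of its underside, z up. Plain round body 30 mm in diameter up to 40 mm (grip here), narrow shoulder and a 19 mm cap; 62 mm tall; about 45 g.
- green_cube: Microscope filter cube: black block with a round green window on its top and another on one side. 34 x 34 mm wide and 38 mm tall, origin at the centre of its underside, x and y axes square to its side faces, z up; about 70 g.
- red_cube: Microscope filter cube: black block with a round red window on its top and another on one side. Not wanted in any kit: stays where it stands. 34 x 34 mm wide and 38 mm tall, origin at the centre of its underside, x and y axes square to its side faces, z up; about 70 g.
- slide_mailer: Orange plastic slide mailer, a closed flat box with a white label on top: 85 mm along its x, 31 mm along its y (grip across this), 26 mm high. Origin: centre of its underside, z up; about 60 g.

How it is judged:
At the end, for the whole second after the job is handed in: All five upright (0.12 rad), still, on the tray floor (6 mm): objectives within 14 mm of the disc centre along each tray axis, bottle and cube 18 mm of the compartment centre, mailer 26 mm along, 13 mm across, 0.3 rad. Red objective, white bottle, red cube upright, within 20 mm of their start (x of yellow_objective in the frame of blue_tray between 0.02 and 0.048 m and y of yellow_objective in the frame of blue_tray between 0.014 and 0.042 m and z of yellow_objective in the frame of blue_tray between 0 and 0.006 m and angle between each of yellow_objective, amber_bottle, slide_mailer, blue_objective, green_cube, red_objective, white_bottle, red_cube's own z axis and vertical below 0.12 rad and linear speed of each of yellow_objective, amber_bottle, slide_mailer, blue_objective, green_cube below 0.02 m/s and angular speed of each of yellow_objective, amber_bottle, slide_mailer, blue_objective, green_cube below 0.2 rad/s and x of amber_bottle in the frame of blue_tray between -0.052 and -0.016 m and y of amber_bottle in the frame of blue_tray between 0.01 and 0.046 m and z of amber_bottle in the frame of blue_tray between 0 and 0.006 m and x of slide_mailer in the frame of blue_tray between -0.026 and 0.026 m and y of slide_mailer in the frame of blue_tray between -0.047 and -0.021 m and z of slide_mailer in the frame of blue_tray between 0 and 0.006 m and angle between the x axis of slide_mailer and the x axis of blue_tray, either way round below 0.3 rad and x of blue_objective in the frame of white_tray between -0.048 and -0.02 m and y of blue_objective in the frame of white_tray between -0.014 and 0.014 m and z of blue_objective in the frame of white_tray between 0 and 0.006 m and x of green_cube in the frame of white_tray between 0.016 and 0.052 m and y of green_cube in the frame of white_tray between -0.018 and 0.018 m and z of green_cube in the frame of white_tray between 0 and 0.006 m and distance of each of red_objective, white_bottle, red_cube from where it was at the start of the episode below 0.02 m); the robot touches nothing.
It fails at once if a piece of a kit is dropped (moves faster than 0.6 m/s while the fingers do not touch it: a fall of about 20 mm) ((linear speed of yellow_objective above 0.6 m/s and contact force between yellow_objective and the fingers below 0.01 N) or (linear speed of amber_bottle above 0.6 m/s and contact force between amber_bottle and the fingers below 0.01 N) or (linear speed of slide_mailer above 0.6 m/s and contact force between slide_mailer and the fingers below 0.01 N) or (linear speed of blue_objective above 0.6 m/s and contact force between blue_objective and the fingers below 0.01 N) or (linear speed of green_cube above 0.6 m/s and contact force between green_cube and the fingers below 0.01 N)).
It fails at once if the red objective, the white bottle or the red cube is pushed or carried off (more than 25 mm) or tipped over (distance of any of red_objective, white_bottle, red_cube from where it was at the start of the episode above 0.025 m or angle between any of red_objective, white_bottle, red_cube's own z axis and vertical above 0.5 rad).
It also fails if it takes over 118 s, if anything falls off the work surface, if the arm or the gripper's body presses on something with over 40 N, if the wrist force passes 120 N, or if a joint passes its speed limit or range.

## Working session

There is one attempt and no reset: what is moved stays moved. The work goes in short steps, Python scripts to look and compute and a tool call to move; the robot and the scene stay as the last step left them, time stands still between calls to the robot, and variables do not carry over. Pictures are saved under pics/ and viewed, about 12 in all and at most 16, crops included, and the job is handed in when it is done.

Besides the shell and the picture viewer there is one more tool, called in YAML: its name, and indented under it one key for each argument. arm_command: Moves the arm, as the interface text tells. Its arguments: {"type":"object","properties":{"deltas":{"type":"array"},"hand":{"type":"number"},"squeeze":{"type":"number"}},"required":["deltas"]}

```bash
ls; mkdir -p pics; cat > h.py <<'E'
import numpy as np, cv2
from workcell import arm
def save(n,img): cv2.imwrite(f'pics/{n}.png', img[...,::-1])
def cam(name):
    s=arm.get_state(); p=arm.camera_params(name); im,d=arm.camera(name)
    if name=='wrist':
        T=np.eye(4);T[:3,:3]=s['ee_rot'];T[:3,3]=s['position'];T=T@np.array(p['tool_from_camera'])
    else:
        T=np.eye(4);T[:3,:3]=p['rotation'];T[:3,3]=p['eye']
    f=im.shape[0]/2/np.tan(np.radians(p['fov_y'])/2)
    return im,d,T,f,p['cx'],p['cy']
def ray(c,u,v):
    im,d,T,f,cx,cy=c; r=T[:3,:3]@np.array([(u-cx)/f,(v-cy)/f,1]); return T[:3,3],r
def atz(c,u,v,z):
    o,r=ray(c,u,v); return o+r*(z-o[2])/r[2]
def dep(c,u,v):
    o,r=ray(c,u,v); d=c[1][int(round(v)),int(round(u))]; return o+r*d
E
python3 - <<'E'
from h import *
np.set_printoptions(precision=4,suppress=True)
print(arm.get_state())
import pickle
for n in ['top','side','wrist']:
    c=cam(n); save(n+'0',c[0]); pickle.dump(c,open(n+'0.pkl','wb')); print(n,c[2],c[3:],np.mean(c[1]>0), arm.camera_params(n))
E
```

```text
pics
{'t': 0.0, 'joint_pos': array([ 1.5877,  0.0408,  0.0838, -0.0005, -1.6155, -0.3337]), 'qvel': array([ 0.0007, -0.0001, -0.0002, -0.0017, -0.0011, -0.0022]), 'effort': array([ -0.0007, -36.8202,  34.742 ,   6.9321,  -0.0053,  -0.    ]), 'position': array([0.1867, 0.5699, 0.2493]), 'ee_rot': array([[-0.3115, -0.0005,  0.9502],
       [-0.9502, -0.0017, -0.3115],
       [ 0.0018, -1.    ,  0.0001]]), 'force': array([-0.1498, -0.8842,  0.2358]), 'ft_torque': array([ 0.0606,  0.0305, -0.0082]), 'opening': 0.08587297515072778}
top [[ 0.0056 -0.9841  0.1777  0.4147]
 [-0.9995  0.0002  0.0327 -0.0148]
 [-0.0322 -0.1778 -0.9835  0.9098]
 [ 0.      0.      0.      1.    ]] (np.float64(485.8479566969996), 274.4070482427682, 215.3998781677432) 0.9958588435374149 {'fov_y': 46.75128312908905, 'cx': 274.4070482427682, 'cy': 215.3998781677432, 'eye': array([ 0.4147, -0.0148,  0.9098]), 'rotation': array([[ 0.0056, -0.9841,  0.1777],
       [-0.9995,  0.0002,  0.0327],
       [-0.0322, -0.1778, -0.9835]])}
side [[ 0.9315 -0.241   0.2724  0.3666]
 [-0.3637 -0.6277  0.6883 -0.5201]
 [ 0.0051 -0.7
[... 210 characters left out ...]
.6039576234653, 'eye': array([ 0.3666, -0.5201,  0.536 ]), 'rotation': array([[ 0.9315, -0.241 ,  0.2724],
       [-0.3637, -0.6277,  0.6883],
       [ 0.0051, -0.7402, -0.6723]])}
wrist [[-0.3108 -0.9068 -0.2848  0.2597]
 [-0.9505  0.2968  0.092   0.5468]
 [ 0.0011  0.2993 -0.9542  0.3738]
 [ 0.      0.      0.      1.    ]] (np.float64(327.67444519589594), 283.5300158544358, 207.06533079521012) 0.9959863945578231 {'fov_y': 65.30999637977007, 'cx': 283.5300158544358, 'cy': 207.06533079521012, 'tool_from_camera': array([[ 1.    ,  0.0009, -0.0002, -0.0005],
       [ 0.0005, -0.2994,  0.9541, -0.1244],
       [ 0.0008, -0.9541, -0.2994,  0.0765],
       [ 0.    ,  0.    ,  0.    ,  1.    ]])}
```

View pics/top0.png

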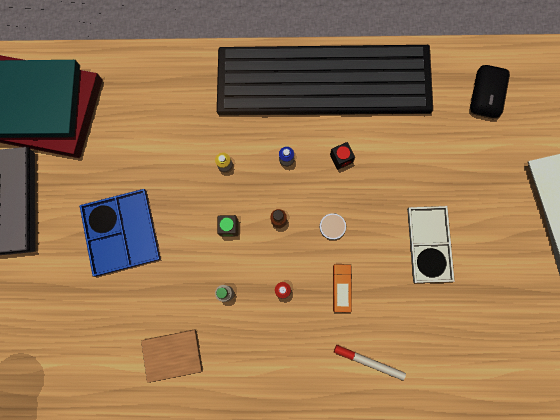

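View pics/side0.png

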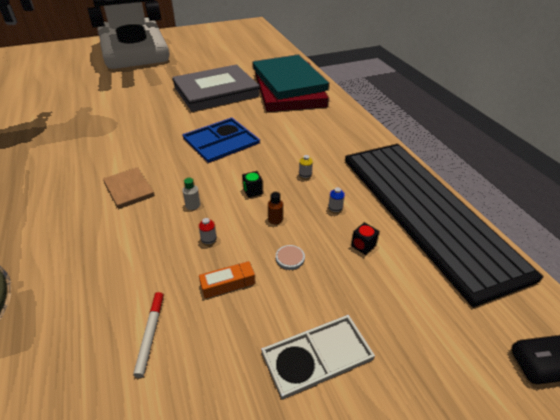

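Top view: yellow obj (224,161), blue obj (286,155), red cube (343,155), green cube (228,225), amber bottle (278,218), white bottle (224,293), red obj (283,290), mailer (342,288), blue tray around (120,233) with its disc at (102,219), white tray around (431,245) with its disc at (432,263). The side view agrees. Next I'll turn both depth maps into poses.

```bash
cat > m.py <<'E'
from h import *
import pickle
np.set_printoptions(precision=4,suppress=True)
def cloud(c):
    im,d,T,f,cx,cy=c; v,u=np.mgrid[:im.shape[0],:im.shape[1]]
    P=np.stack([(u-cx)/f*d,(v-cy)/f*d,d],-1)@T[:3,:3].T+T[:3,3]; P[d==0]=np.nan; return P
seeds=dict(yellow=(224,161),blue=(286,155),redc=(343,155),green=(228,225),amber=(278,218),white=(224,293),redo=(283,290),mailer=(342,288))
if __name__=='__main__':
    A={}
    for n in ('top','side'):
        c=pickle.load(open(n+'0.pkl','rb')); A[n]=cloud(c),c
    P=A['top'][0]
    print('desk z', np.nanmedian(P[380:400,200:320,2]))
    for n in ('top','side'):
        P,c=A[n]
        print(n)
        for k,(u,v) in seeds.items():
            p0=A['top'][0][v,u]; 
            m=(np.hypot(P[...,0]-p0[0],P[...,1]-p0[1])<(.055 if k=='mailer' else .03))&(P[...,2]>.008)
            Q=P[m]; zt=np.percentile(Q[:,2],97); q=Q[Q[:,2]>zt-.004]
            r=cv2.minAreaRect((q[:,:2]*1000).astype(np.float32))
            print(k,'n',len(q),'top',zt.round(4),'xy',q[:,:2].mean(0),'rect',np.array(r[0]).round(1),np.array(r[1]).round(1),round(r[2],1),'all-extent',Q[:,:2].min(0),Q[:,:2].max(0))
        # trays
        for k,ctr in (('blue_tray',(120,233)),('white_tray',(431,245))):
            p0=A['top'][0][ctr[1],ctr[0]]
            m=(np.hypot(P[...,0]-p0[0],P[...,1]-p0[1])<.12)&(P[...,2]>.007)&(P[...,2]<.018)
            im=c[0].astype(int)
            col=(im[...,2]>im[...,0]+40) if k=='blue_tray' else (im.min(-1)>120)
            q=P[m&col]; r=cv2.minAreaRect((q[:,:2]*1000).astype(np.float32))
            print(k,len(q),'z',np.median(q[:,2]),np.array(r[0]).round(1),np.array(r[1]).round(1),round(r[2],1))
            blk=(im.max(-1)<50)&(np.hypot(P[...,0]-p0[0],P[...,1]-p0[1])<.08)&(P[...,2]<.01)
            print('  disc',blk.sum(),P[blk].mean(0), P[blk].min(0),P[blk].max(0))
E
python3 m.py
python3 -c "
import cv2
a=cv2.imread('pics/top0.png');b=cv2.resize(a[180:320,60:220],None,fx=2.5,fy=2.5);c=cv2.resize(a[180:320,390:550],None,fx=2.5,fy=2.5)
cv2.imwrite('pics/trays.png',cv2.hconcat([b,c]))"
```

```text
desk z -0.00012575885006482768
top
yellow n 39 top 0.0517 xy [0.6775 0.112 ] rect [678.  112.9] [14.2 12.5] 9.3 all-extent [0.6632 0.0971] [0.691 0.126]
blue n 46 top 0.0511 xy [ 0.6881 -0.0075] rect [688.6  -8.3] [11.8 18.3] 8.6 all-extent [ 0.6746 -0.02  ] [0.7019 0.0069]
redc n 252 top 0.0418 xy [ 0.6903 -0.1121] rect [ 690.5 -112.4] [34.  33.5] 24.6 all-extent [ 0.6686 -0.1344] [ 0.7114 -0.0906]
green n 253 top 0.0413 xy [0.5552 0.1013] rect [556.3 102.1] [33.6 33.2] 0.0 all-extent [0.5381 0.0845] [0.5736 0.1189]
amber n 73 top 0.0642 xy [0.5693 0.0072] rect [569.6   7. ] [16.6 16.8] 47.5 all-extent [ 0.5544 -0.007 ] [0.5841 0.0222]
white n 87 top 0.0634 xy [0.4323 0.1046] rect [432.4 104.6] [17.3 17.2] 71.6 all-extent [0.4179 0.09  ] [0.446  0.1193]
redo n 41 top 0.0515 xy [ 0.4381 -0.0013] rect [438.4  -0.8] [14.3 11.2] 9.7 all-extent [ 0.4237 -0.0142] [0.4519 0.0124]
mailer n 656 top 0.0289 xy [ 0.4418 -0.1079] rect [ 442.4 -108.1] [30.5 82.2] 89.1 all-extent [ 0.3999 -0.1233] [ 0.4852 -0.0919]
blue_tray 703 z 0.011899541288475368 [546.3 309.8] [139.9 128.2] 14.9
  disc 905 [0
[... 831 characters left out ...]
5] [0.5839 0.0184]
white n 62 top 0.0626 xy [0.4325 0.1039] rect [432.3 105.7] [17.6 18.6] 6.0 all-extent [0.4178 0.0886] [0.4475 0.1154]
redo n 38 top 0.0507 xy [ 0.4387 -0.0015] rect [437.9  -1.4] [11.5 11.2] 58.3 all-extent [ 0.424  -0.0153] [0.4525 0.0078]
mailer n 846 top 0.0275 xy [ 0.4417 -0.1088] rect [ 442.7 -107.9] [32.8 84.9] 89.2 all-extent [ 0.4001 -0.125 ] [ 0.4851 -0.0911]
blue_tray 501 z 0.01042625828786603 [545.7 308.3] [139.6 129.8] 14.5
  disc 248 [0.5583 0.3172 0.0046] [0.4693 0.2357 0.0011] [0.6097 0.3801 0.0091]
white_tray 899 z 0.01176581708057467 [ 524.5 -272.4] [140.9  72.7] 2.3
  disc 1029 [ 0.4898 -0.2747  0.0036] [ 0.4648 -0.2997  0.0003] [ 0.5149 -0.2486  0.0066]
```

View pics/trays.png

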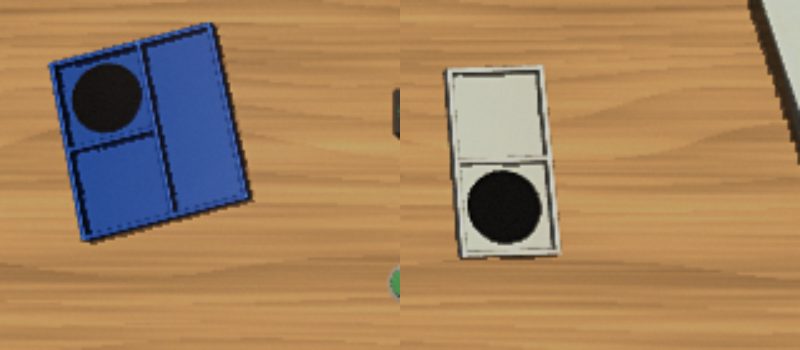

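Both views agree within 2 mm, and the sizes and heights check out.

| Item | Position (mm) |
|---|---|
| Blue tray | centre (546, 309), yaw 14.7° |
| White tray | centre (524.7, -273), yaw 2.2° |
| Blue tray disc | (571.8, 344.7) |
| Blue tray plain | (506, 327.5) |
| Blue tray long | (554.6, 276.1) |
| White tray disc | (490.7, -274.3) |
| White tray plain | (558.7, -271.7) |

I'll keep the jaws along world y, so tool x = -y, y = down, z = +x. Gripping at 30 mm height keeps the fingertips above the tray walls.

The yellow objective comes first.

arm_command:
  deltas:
    - [[0.008, 0.003, 0.018], [0, -1, 0]]
    - [[0.028, 0.012, 0.06], [0, -4, 0]]
    - [[0.05, 0.02, 0.107], [0, -8, 0]]
    - [[0.07, 0.03, 0.15], [0, -12, 0]]
    - [[0.09, 0.04, 0.194], [0, -16, 0]]
    - [[0.11, 0.05, 0.237], [0, -18.2, 0]]
    - [[0.13, 0.06, 0.28], [0, -18.2, 0]]
    - [[0.15, 0.07, 0.323], [0, -18.2, 0]]
    - [[0.17, 0.08, 0.367], [0, -18.2, 0]]
    - [[0.19, 0.085, 0.41], [0, -18.2, 0]]
  hand: 0.065
  squeeze: 30

```text
t: 1.15
position: [0.5181, 0.26, 0.1641]
ee_rot: [[0.001, -0.001, 1.0], [-1.0, -0.001, 0.001], [0.001, -1.0, -0.001]]
force: [0.6, 1.5, 0.3]
opening: 0.0651
```

arm_command:
  deltas:
    - [[0.022, 0.004, 0.023], [0, 0, 0]]
    - [[0.044, 0.008, 0.047], [0, 0, 0]]
    - [[0.066, 0.012, 0.07], [0, 0, 0]]
    - [[0.088, 0.016, 0.094], [0, 0, 0]]
    - [[0.108, 0.02, 0.116], [0, 0, 0]]
    - [[0.125, 0.025, 0.134], [0, 0, 0]]
    - [[0.137, 0.03, 0.146], [0, 0, 0]]
    - [[0.145, 0.034, 0.155], [0, 0, 0]]
    - [[0.149, 0.035, 0.159], [0, 0, 0]]
    - [[0.149, 0.035, 0.159], [0, 0, 0]]

```text
t: 2.15
position: [0.6764, 0.1129, 0.1299]
ee_rot: [[0.001, -0.001, 1.0], [-1.0, -0.0, 0.001], [0.0, -1.0, -0.001]]
force: [-0.4, -0.5, -0.4]
opening: 0.0649
```

```bash
python3 - <<'E'
from h import *
import pickle
c=cam('wrist'); save('w1',c[0]); pickle.dump(c,open('w1.pkl','wb'))
print(arm.get_state()['position'],arm.get_state()['joint_pos'])
o=c[2]; 
q=np.linalg.inv(o)@np.array([.6773,.112,.05,1]); print(q[:2]/q[2]*c[3]+np.array(c[4:6]))
E
```

```text
[0.67626833 0.11337358 0.13039116] [ 4.56759834e-01  2.82206004e-01  1.36978510e-01  3.63708092e-05
 -1.42561318e+00  1.11512104e+00]
[285.71717514 223.7967514 ]
```

View pics/w1.png

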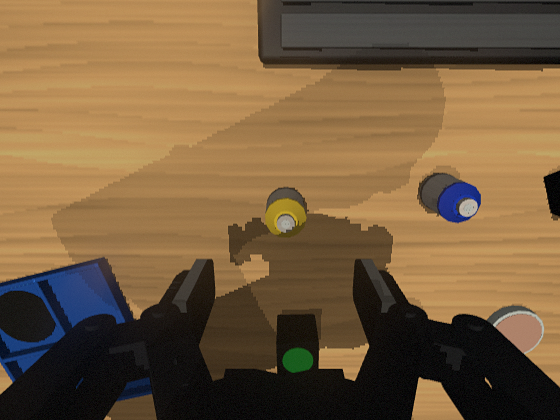

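The nose shows at (285,223) and was predicted at (285.7,223.8), so the estimate holds. I'll descend and grasp.

arm_command:
  deltas:
    - [[0.001, 0.01, 0.001], [0, 0, 0]]
    - [[0.001, 0.03, 0.001], [0, 0, 0]]
    - [[0.001, 0.05, 0.001], [0, 0, 0]]
    - [[0.001, 0.068, 0.001], [0, 0, 0]]
    - [[0.001, 0.082, 0.001], [0, 0, 0]]
    - [[0.001, 0.092, 0.001], [0, 0, 0]]
    - [[0.001, 0.098, 0.001], [0, 0, 0]]
    - [[0.001, 0.1, 0.001], [0, 0, 0]]
    - [[0.001, 0.1, 0.001], [0, 0, 0]]

```text
t: 3.1
position: [0.6776, 0.112, 0.0307]
ee_rot: [[0.001, 0.001, 1.0], [-1.0, -0.0, 0.001], [0.0, -1.0, 0.001]]
force: [-0.1, 0.5, -0.2]
opening: 0.0646
```

arm_command:
  deltas:
    - [[0, 0, 0], [0, 0, 0]]
    - [[0, 0, 0], [0, 0, 0]]
    - [[0, 0, 0], [0, 0, 0]]
    - [[0, 0, 0], [0, 0, 0]]
    - [[0, 0, 0], [0, 0, 0]]
    - [[0, 0, 0], [0, 0, 0]]
  hand: 0.015

```text
t: 3.7
position: [0.6779, 0.112, 0.0311]
ee_rot: [[0.001, 0.001, 1.0], [-1.0, 0.0, 0.001], [-0.0, -1.0, 0.001]]
force: [-0.8, 0.1, 4.4]
opening: 0.0281
```

arm_command:
  deltas:
    - [[0, -0.006, 0], [0, 0, 0]]
    - [[0, -0.02, 0], [0, 0, 0]]
    - [[0, -0.04, 0], [0, 0, 0]]
    - [[-0.006, -0.055, -0.003], [0, -1, 0]]
    - [[-0.02, -0.065, -0.01], [0, -2.5, 0]]
    - [[-0.042, -0.07, -0.019], [0, -4.5, 0]]
    - [[-0.067, -0.07, -0.03], [0, -7, 0]]
    - [[-0.095, -0.07, -0.043], [0, -9, 0]]
    - [[-0.123, -0.07, -0.056], [0, -11, 0]]
    - [[-0.15, -0.07, -0.068], [0, -12, 0]]

```text
t: 4.7
position: [0.6077, 0.2641, 0.1005]
ee_rot: [[0.212, -0.0, 0.977], [-0.977, 0.0, 0.212], [-0.0, -1.0, -0.0]]
force: [1.4, 0.3, -0.9]
opening: 0.028
```

arm_command:
  deltas:
    - [[-0.017, 0, -0.017], [0, -1, 0]]
    - [[-0.034, 0, -0.033], [0, -2, 0]]
    - [[-0.048, 0, -0.045], [0, -2.7, 0]]
    - [[-0.058, 0, -0.052], [0, -2.7, 0]]
    - [[-0.068, 0, -0.054], [0, -2.7, 0]]
    - [[-0.07, 0, -0.055], [0, -2.7, 0]]
    - [[-0.07, 0, -0.055], [0, -2.7, 0]]

```text
t: 5.4
position: [0.541, 0.3191, 0.1002]
ee_rot: [[0.255, -0.0, 0.967], [-0.967, -0.0, 0.255], [0.0, -1.0, -0.0]]
force: [0.9, -0.5, -1.1]
opening: 0.0282
```

arm_command:
  deltas:
    - [[-0.004, 0, 0.008], [0, 0, 0]]
    - [[-0.01, 0, 0.021], [0, 0, 0]]
    - [[-0.015, 0, 0.032], [0, 0, 0]]
    - [[-0.017, 0, 0.0365], [0, 0, 0]]
    - [[-0.017, 0.015, 0.0365], [0, 0, 0]]
    - [[-0.017, 0.035, 0.0365], [0, 0, 0]]
    - [[-0.017, 0.05, 0.0365], [0, 0, 0]]
    - [[-0.017, 0.058, 0.0365], [0, 0, 0]]
    - [[-0.017, 0.062, 0.0365], [0, 0, 0]]
    - [[-0.017, 0.064, 0.0365], [0, 0, 0]]

```text
t: 6.4
position: [0.572, 0.3446, 0.0363]
ee_rot: [[0.255, 0.0, 0.967], [-0.967, -0.0, 0.255], [0.0, -1.0, 0.0]]
force: [0.6, 0.7, -0.4]
opening: 0.028
```

arm_command:
  deltas:
    - [[0, 0.001, 0], [0, 0, 0]]
    - [[0, 0.002, 0], [0, 0, 0]]
    - [[0, 0.002, 0], [0, 0, 0]]

```text
t: 6.7
position: [0.572, 0.3448, 0.0348]
ee_rot: [[0.255, 0.001, 0.967], [-0.967, 0.0, 0.255], [-0.0, -1.0, 0.001]]
force: [0.1, 0.5, -1.2]
opening: 0.028
```

arm_command:
  deltas:
    - [[0, 0.0005, 0], [0, 0, 0]]
    - [[0, 0.001, 0], [0, 0, 0]]
    - [[0, 0.001, 0], [0, 0, 0]]

```text
t: 7.0
position: [0.5721, 0.3448, 0.0341]
ee_rot: [[0.255, 0.001, 0.967], [-0.967, 0.0, 0.255], [-0.0, -1.0, 0.001]]
force: [-1.3, -0.5, 3.6]
opening: 0.028
```

arm_command:
  deltas:
    - [[0, 0, 0], [0, 0, 0]]
    - [[0, 0, 0], [0, 0, 0]]
    - [[0, 0, 0], [0, 0, 0]]
    - [[0, 0, 0], [0, 0, 0]]
    - [[0, -0.01, 0], [0, 0, 0]]
    - [[0, -0.03, 0], [0, 0, 0]]
    - [[0, -0.055, 0], [0, 0, 0]]
    - [[0, -0.08, 0], [0, 0, 0]]
    - [[0, -0.095, 0], [0, 0, 0]]
    - [[0, -0.095, 0], [0, 0, 0]]
  hand: 0.05

```text
t: 8.0
position: [0.5729, 0.3454, 0.1319]
ee_rot: [[0.255, 0.004, 0.967], [-0.967, 0.003, 0.255], [-0.002, -1.0, 0.005]]
force: [-0.0, 0.1, 0.8]
opening: 0.0501
```

```bash
python3 - <<'E'
from h import *
c=cam('wrist'); save('w2',c[0])
print(arm.get_state()['position'])
E
```

```text
[0.57217652 0.345071   0.12955357]
```

View pics/w2.png

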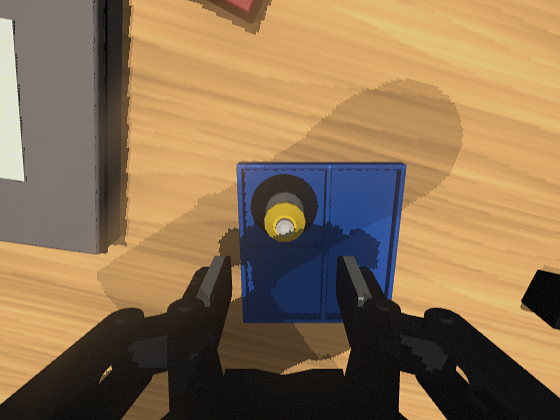

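Yellow stands upright at the disc's centre, nose at (285,225). Next is the amber bottle, keeping this yaw.

arm_command:
  deltas:
    - [[0.01, 0, -0.0027], [0, 0, 0]]
    - [[0.035, 0, -0.0095], [0, 0, 0]]
    - [[0.07, 0, -0.019], [0, 0, 0]]
    - [[0.108, 0, -0.0294], [0, 0, 0]]
    - [[0.146, 0, -0.0397], [0, 0, 0]]
    - [[0.184, 0, -0.05], [0, 0, 0]]
    - [[0.222, 0, -0.0604], [0, 0, 0]]
    - [[0.26, 0, -0.0707], [0, 0, 0]]
    - [[0.292, 0, -0.0794], [0, 0, 0]]
    - [[0.314, 0, -0.0854], [0, 0, 0]]

```text
t: 9.05
position: [0.568, 0.0164, 0.1268]
ee_rot: [[0.253, -0.002, 0.967], [-0.967, -0.001, 0.253], [0.0, -1.0, -0.003]]
force: [0.5, -0.4, -0.2]
opening: 0.05
```

arm_command:
  deltas:
    - [[0.01, 0, -0.0027], [0, 0, 0]]
    - [[0.012, 0, -0.0033], [0, 0, 0]]
    - [[0.012, 0.005, -0.0033], [0, 0, 0]]
    - [[0.012, 0.02, -0.0033], [0, 0, 0]]

```text
t: 9.45
position: [0.5698, 0.0077, 0.1088]
ee_rot: [[0.256, 0.002, 0.967], [-0.967, 0.0, 0.256], [0.0, -1.0, 0.002]]
force: [0.9, -0.6, -0.9]
opening: 0.0503
```

arm_command:
  deltas:
    - [[0, 0.015, 0], [0, 0, 0]]
    - [[0, 0.035, 0], [0, 0, 0]]
    - [[0, 0.055, 0], [0, 0, 0]]
    - [[0, 0.068, 0], [0, 0, 0]]
    - [[0, 0.075, 0], [0, 0, 0]]
    - [[0, 0.078, 0], [0, 0, 0]]
    - [[0, 0.078, 0], [0, 0, 0]]

```text
t: 10.15
position: [0.5692, 0.0069, 0.0303]
ee_rot: [[0.255, 0.0, 0.967], [-0.967, -0.0, 0.255], [0.0, -1.0, 0.0]]
force: [-0.7, -0.4, -0.2]
opening: 0.0499
```

arm_command:
  deltas:
    - [[0, 0, 0], [0, 0, 0]]
    - [[0, 0, 0], [0, 0, 0]]
    - [[0, 0, 0], [0, 0, 0]]
    - [[0, 0, 0], [0, 0, 0]]
    - [[0, 0, 0], [0, 0, 0]]
    - [[0, 0, 0], [0, 0, 0]]
  hand: 0.015

```text
t: 10.75
position: [0.5698, 0.0069, 0.0314]
ee_rot: [[0.255, 0.002, 0.967], [-0.967, 0.0, 0.255], [0.0, -1.0, 0.002]]
force: [-1.4, 0.0, 5.7]
opening: 0.029
```

arm_command:
  deltas:
    - [[0, -0.006, 0], [0, 0, 0]]
    - [[0, -0.02, 0], [0, 0, 0]]
    - [[0, -0.045, 0], [0, 0, 0]]
    - [[-0.006, -0.065, 0.0004], [0, 0, 0]]
    - [[-0.022, -0.075, 0.0014], [0, 0, 0]]
    - [[-0.05, -0.08, 0.0032], [0, 0, 0]]
    - [[-0.085, -0.08, 0.0054], [0, 0, 0]]
    - [[-0.12, -0.08, 0.0076], [0, 0, 0]]
    - [[-0.155, -0.08, 0.0098], [0, 0, 0]]
    - [[-0.19, -0.08, 0.012], [0, 0, 0]]

```text
t: 11.75
position: [0.5312, 0.1956, 0.1102]
ee_rot: [[0.255, -0.001, 0.967], [-0.967, -0.0, 0.255], [-0.0, -1.0, -0.001]]
force: [0.1, -0.2, -0.2]
opening: 0.0294
```

arm_command:
  deltas:
    - [[-0.035, 0, 0.0022], [0, 0, 0]]
    - [[-0.07, 0, 0.0044], [0, 0, 0]]
    - [[-0.1, 0, 0.0063], [0, 0, 0]]
    - [[-0.12, 0, 0.0076], [0, 0, 0]]
    - [[-0.132, 0, 0.0083], [0, 0, 0]]
    - [[-0.136, 0, 0.0086], [0, 0, 0]]
    - [[-0.136, 0.01, 0.0086], [0, 0, 0]]
    - [[-0.136, 0.025, 0.0086], [0, 0, 0]]
    - [[-0.136, 0.035, 0.0086], [0, 0, 0]]

```text
t: 12.65
position: [0.5056, 0.3258, 0.0728]
ee_rot: [[0.253, -0.002, 0.967], [-0.967, -0.002, 0.253], [0.001, -1.0, -0.002]]
force: [0.0, 0.3, -1.5]
opening: 0.0293
```

arm_command:
  deltas:
    - [[-0.001, 0.012, 0], [0, 0, 0]]
    - [[-0.001, 0.025, 0], [0, 0, 0]]
    - [[-0.001, 0.034, 0], [0, 0, 0]]
    - [[-0.001, 0.039, 0], [0, 0, 0]]
    - [[-0.001, 0.041, 0], [0, 0, 0]]
    - [[-0.001, 0.0415, 0], [0, 0, 0]]
    - [[-0.001, 0.042, 0], [0, 0, 0]]
    - [[-0.001, 0.042, 0], [0, 0, 0]]

```text
t: 13.45
position: [0.5061, 0.3284, 0.0344]
ee_rot: [[0.255, 0.001, 0.967], [-0.967, 0.0, 0.255], [-0.0, -1.0, 0.001]]
force: [-1.8, -2.1, 5.2]
opening: 0.0295
```

arm_command:
  deltas:
    - [[0, 0, 0], [0, 0, 0]]
    - [[0, 0, 0], [0, 0, 0]]
    - [[0, 0, 0], [0, 0, 0]]
    - [[0, 0, 0], [0, 0, 0]]
    - [[0, -0.01, 0], [0, 0, 0]]
    - [[0, -0.03, 0], [0, 0, 0]]
    - [[0, -0.055, 0], [0, 0, 0]]
    - [[0, -0.08, 0], [0, 0, 0]]
    - [[0, -0.095, 0], [0, 0, 0]]
    - [[0, -0.095, 0], [0, 0, 0]]
  hand: 0.05

```text
t: 14.45
position: [0.5068, 0.3291, 0.1316]
ee_rot: [[0.255, 0.004, 0.967], [-0.967, 0.003, 0.255], [-0.002, -1.0, 0.005]]
force: [-0.2, 0.0, -0.7]
opening: 0.0501
```

```bash
python3 - <<'E'
from h import *
c=cam('wrist'); save('w3',c[0])
print(arm.get_state()['position'])
E
```

```text
[0.50602764 0.3287123  0.12939921]
```

View pics/w3.png

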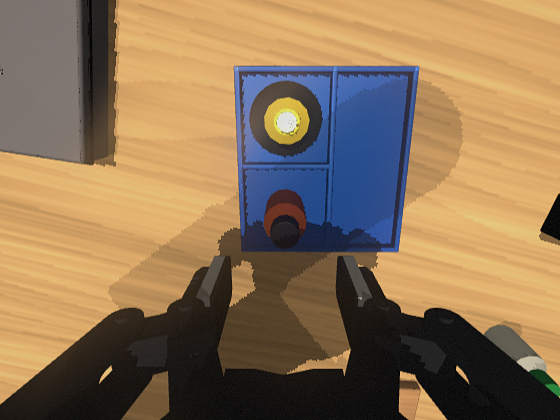

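Amber is upright in the plain square, cap at (285,230), and yellow is undisturbed at (287,121). Next is the mailer.

arm_command:
  deltas:
    - [[0.01, 0, -0.0043], [0, 1, 0]]
    - [[0.034, 0, -0.0145], [0, 3, 0]]
    - [[0.068, 0, -0.029], [0, 5, 0]]
    - [[0.106, 0, -0.0452], [0, 7, 0]]
    - [[0.144, 0, -0.0614], [0, 9, 0]]
    - [[0.182, 0, -0.0777], [0, 11, 0]]
    - [[0.22, 0, -0.0939], [0, 13, 0]]
    - [[0.258, 0, -0.11], [0, 15, 0]]
    - [[0.296, 0, -0.1263], [0, 15.6, 0]]
    - [[0.332, 0, -0.1417], [0, 15.6, 0]]

```text
t: 15.5
position: [0.4516, -0.031, 0.1269]
ee_rot: [[-0.016, -0.002, 1.0], [-1.0, -0.0, -0.016], [0.0, -1.0, -0.002]]
force: [1.2, 0.5, -0.5]
opening: 0.05
```

arm_command:
  deltas:
    - [[0.025, 0, -0.011], [0, 0, 0]]
    - [[0.05, 0, -0.011], [0, 0, 0]]
    - [[0.068, 0, -0.011], [0, 0, 0]]
    - [[0.077, 0, -0.011], [0, 0, 0]]
    - [[0.079, 0, -0.011], [0, 0, 0]]
    - [[0.079, 0, -0.011], [0, 0, 0]]

```text
t: 16.1
position: [0.4408, -0.1076, 0.1277]
ee_rot: [[-0.015, -0.001, 1.0], [-1.0, -0.0, -0.015], [0.0, -1.0, -0.001]]
force: [0.4, 1.4, -0.3]
opening: 0.0499
```

arm_command:
  deltas:
    - [[0, 0.012, 0.0015], [0, 0, 0]]
    - [[0, 0.035, 0.0015], [0, 0, 0]]
    - [[0, 0.06, 0.0015], [0, 0, 0]]
    - [[0, 0.08, 0.0015], [0, 0, 0]]
    - [[0, 0.092, 0.0015], [0, 0, 0]]
    - [[0, 0.097, 0.0015], [0, 0, 0]]
    - [[0, 0.098, 0.0015], [0, 0, 0]]
    - [[0, 0.098, 0.0015], [0, 0, 0]]

```text
t: 16.9
position: [0.4431, -0.1076, 0.031]
ee_rot: [[-0.015, 0.001, 1.0], [-1.0, -0.0, -0.015], [0.0, -1.0, 0.001]]
force: [-0.2, -0.2, 0.3]
opening: 0.05
```

arm_command:
  deltas:
    - [[0, 0, 0], [0, 0, 0]]
    - [[0, 0, 0], [0, 0, 0]]
    - [[0, 0, 0], [0, 0, 0]]
    - [[0, 0, 0], [0, 0, 0]]
    - [[0, 0, 0], [0, 0, 0]]
    - [[0, 0, 0], [0, 0, 0]]
  hand: 0.015
  squeeze: 40

```text
t: 17.5
position: [0.4434, -0.1077, 0.0315]
ee_rot: [[-0.015, 0.002, 1.0], [-1.0, -0.0, -0.015], [0.0, -1.0, 0.002]]
force: [-0.3, 1.0, 5.2]
opening: 0.0299
```

arm_command:
  deltas:
    - [[0, -0.003, 0], [0, 0, 0]]
    - [[0, -0.012, 0], [0, 0, 0]]
    - [[0, -0.03, 0], [0, 0, 0]]
    - [[0, -0.055, 0], [0, 0, 0]]
    - [[0, -0.075, 0], [0, 0, 0]]
    - [[0, -0.085, 0], [0, 0, 0]]
    - [[0, -0.09, 0], [0, 0, 0]]
    - [[0, -0.09, 0], [0, 0, 0]]

```text
t: 18.3
position: [0.4425, -0.1077, 0.1203]
ee_rot: [[-0.015, 0.0, 1.0], [-1.0, 0.0, -0.015], [-0.0, -1.0, 0.0]]
force: [0.2, 0.5, -0.6]
opening: 0.0295
```

```bash
python3 - <<'E'
from h import *
c=cam('wrist'); s=cam('side'); save('w4',np.hstack([cv2.resize(c[0][200:],(395,155)),cv2.resize(s[0][130:330,120:380],(395,304))[:155*1] if 0 else cv2.resize(s[0][130:330,120:380],(395,155))]))
E
```

```text
(no output)
```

View pics/w4.png

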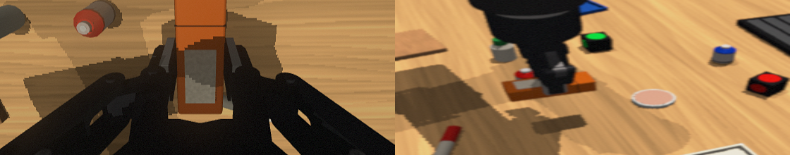

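The mailer hangs level between the fingers (left: orange box at (205,70)). I'll carry it to the long compartment.

arm_command:
  deltas:
    - [[-0.006, 0, 0.0017], [0, 0, 0]]
    - [[-0.022, 0, 0.0061], [0, -1, 0]]
    - [[-0.05, 0, 0.0138], [0, -3, 0]]
    - [[-0.085, 0, 0.0234], [0, -5, 0]]
    - [[-0.12, 0, 0.0331], [0, -7, 0]]
    - [[-0.155, 0, 0.0427], [0, -9, 0]]
    - [[-0.19, 0, 0.0524], [0, -11, 0]]
    - [[-0.225, 0, 0.062], [0, -13, 0]]
    - [[-0.26, 0, 0.0717], [0, -15, 0]]
    - [[-0.295, 0, 0.0813], [0, -15.6, 0]]

```text
t: 19.4
position: [0.5281, 0.1879, 0.1194]
ee_rot: [[0.256, -0.001, 0.967], [-0.967, -0.001, 0.256], [0.001, -1.0, -0.001]]
force: [0.5, -0.1, -0.3]
opening: 0.0294
```

arm_command:
  deltas:
    - [[-0.025, 0, 0], [0, 0, 0]]
    - [[-0.05, 0, 0], [0, 0, 0]]
    - [[-0.068, 0, 0], [0, 0, 0]]
    - [[-0.077, 0, 0], [0, 0, 0]]
    - [[-0.08, 0, 0], [0, 0, 0]]
    - [[-0.08, 0, 0], [0, 0, 0]]

```text
t: 20.0
position: [0.5079, 0.2632, 0.1202]
ee_rot: [[0.255, -0.0, 0.967], [-0.967, -0.0, 0.255], [0.0, -1.0, -0.0]]
force: [0.5, -0.0, -1.2]
opening: 0.0301
```

arm_command:
  deltas:
    - [[-0.0005, 0, 0.012], [0, 0, 0]]
    - [[-0.0005, 0, 0.03], [0, 0, 0]]
    - [[-0.0005, 0, 0.044], [0, 0, 0]]
    - [[-0.0005, 0, 0.0485], [0, 0, 0]]
    - [[-0.0005, 0.01, 0.0485], [0, 0, 0]]
    - [[-0.0005, 0.025, 0.0485], [0, 0, 0]]
    - [[-0.0005, 0.045, 0.0485], [0, 0, 0]]
    - [[-0.0005, 0.062, 0.0485], [0, 0, 0]]
    - [[-0.0005, 0.073, 0.0485], [0, 0, 0]]
    - [[-0.0005, 0.08, 0.0485], [0, 0, 0]]

```text
t: 21.0
position: [0.5537, 0.2756, 0.0385]
ee_rot: [[0.255, -0.002, 0.967], [-0.967, -0.001, 0.255], [0.001, -1.0, -0.002]]
force: [0.8, -0.6, -0.2]
opening: 0.0294
```

arm_command:
  deltas:
    - [[0, 0.003, 0], [0, 0, 0]]
    - [[0, 0.005, 0], [0, 0, 0]]
    - [[0, 0.006, 0], [0, 0, 0]]
    - [[0, 0.007, 0], [0, 0, 0]]
    - [[0, 0.007, 0], [0, 0, 0]]

```text
t: 21.5
position: [0.5551, 0.2765, 0.0345]
ee_rot: [[0.255, 0.001, 0.967], [-0.967, 0.001, 0.255], [-0.0, -1.0, 0.001]]
force: [-1.8, -0.9, 4.5]
opening: 0.03
```

Contact is felt at 4.5 N. I'll release and rise.

arm_command:
  deltas:
    - [[0, 0, 0], [0, 0, 0]]
    - [[0, 0, 0], [0, 0, 0]]
    - [[0, 0, 0], [0, 0, 0]]
    - [[0, 0, 0], [0, 0, 0]]
    - [[0, -0.01, 0], [0, 0, 0]]
    - [[0, -0.03, 0], [0, 0, 0]]
    - [[0, -0.055, 0], [0, 0, 0]]
    - [[0, -0.08, 0], [0, 0, 0]]
    - [[0, -0.095, 0], [0, 0, 0]]
    - [[0, -0.095, 0], [0, 0, 0]]
  hand: 0.046
  squeeze: 30

```text
t: 22.5
position: [0.5558, 0.277, 0.1317]
ee_rot: [[0.255, 0.004, 0.967], [-0.967, 0.003, 0.255], [-0.002, -1.0, 0.005]]
force: [0.1, 0.8, -0.3]
opening: 0.0458
```

```bash
python3 - <<'E'
from h import *
c=cam('wrist'); save('w5',c[0])
print(arm.get_state()['position'])
E
```

```text
[0.55498518 0.2766242  0.12946197]
```

View pics/w5.png

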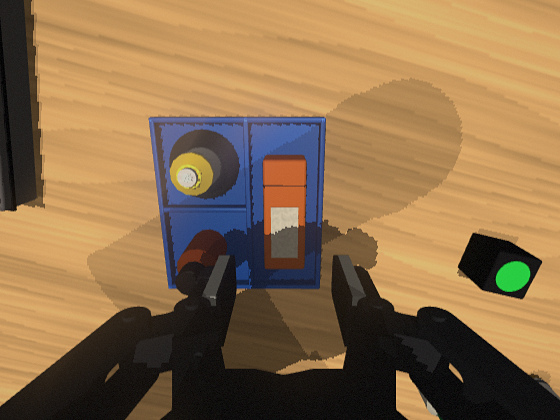

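All of the blue kit sits right: mailer flat with label up at (285,212), yellow at (187,178), amber at (200,260). Next is the blue objective.

arm_command:
  deltas:
    - [[0.01, 0, 0.0018], [0, 1, 0]]
    - [[0.034, 0, 0.0063], [0, 3, 0]]
    - [[0.068, 0, 0.0125], [0, 5, 0]]
    - [[0.106, 0, 0.0195], [0, 7, 0]]
    - [[0.144, 0, 0.0265], [0, 9, 0]]
    - [[0.182, 0, 0.0335], [0, 11, 0]]
    - [[0.22, 0, 0.0405], [0, 12.5, 0]]
    - [[0.258, 0, 0.0475], [0, 12.5, 0]]
    - [[0.288, 0, 0.053], [0, 12.5, 0]]
    - [[0.304, 0, 0.056], [0, 12.5, 0]]
  hand: 0.055

```text
t: 23.55
position: [0.6861, -0.0067, 0.1261]
ee_rot: [[0.036, -0.003, 0.999], [-0.999, -0.001, 0.036], [0.001, -1.0, -0.003]]
force: [-0.2, -0.6, -0.3]
opening: 0.0553
```

arm_command:
  deltas:
    - [[0.005, 0, 0], [0, 0, 0]]
    - [[0.005, 0, 0], [0, 0, 0]]
    - [[0.005, 0.005, 0], [0, 0, 0]]
    - [[0.005, 0.02, 0], [0, 0, 0]]
    - [[0.005, 0.02, 0], [0, 0, 0]]

```text
t: 24.05
position: [0.6847, -0.0074, 0.1047]
ee_rot: [[0.04, -0.005, 0.999], [-0.999, 0.0, 0.04], [-0.0, -1.0, -0.005]]
force: [-0.9, -0.3, -0.9]
opening: 0.055
```

arm_command:
  deltas:
    - [[0, 0.015, 0.002], [0, 0, 0]]
    - [[0, 0.035, 0.002], [0, 0, 0]]
    - [[0, 0.055, 0.002], [0, 0, 0]]
    - [[0, 0.068, 0.002], [0, 0, 0]]
    - [[0, 0.075, 0.002], [0, 0, 0]]
    - [[0, 0.078, 0.002], [0, 0, 0]]
    - [[0, 0.078, 0.002], [0, 0, 0]]

```text
t: 24.75
position: [0.6886, -0.0084, 0.0305]
ee_rot: [[0.039, 0.0, 0.999], [-0.999, -0.0, 0.039], [0.0, -1.0, 0.0]]
force: [-0.5, 0.1, 0.1]
opening: 0.0548
```

arm_command:
  deltas:
    - [[0, 0, 0], [0, 0, 0]]
    - [[0, 0, 0], [0, 0, 0]]
    - [[0, 0, 0], [0, 0, 0]]
    - [[0, 0, 0], [0, 0, 0]]
    - [[0, 0, 0], [0, 0, 0]]
    - [[0, 0, 0], [0, 0, 0]]
  hand: 0.015

```text
t: 25.35
position: [0.6891, -0.0083, 0.0316]
ee_rot: [[0.039, 0.002, 0.999], [-0.999, -0.0, 0.039], [0.0, -1.0, 0.002]]
force: [-0.2, 1.1, 5.7]
opening: 0.0282
```

arm_command:
  deltas:
    - [[0, -0.006, 0], [0, 0, 0]]
    - [[0, -0.02, 0], [0, 0, 0]]
    - [[0, -0.045, 0], [0, 0, 0]]
    - [[0.004, -0.065, -0.0032], [0, 0, 0]]
    - [[0.016, -0.075, -0.0129], [0, 0, 0]]
    - [[0.036, -0.08, -0.029], [0, 0, 0]]
    - [[0.061, -0.08, -0.0492], [0, 0, 0]]
    - [[0.088, -0.08, -0.071], [0, 0, 0]]
    - [[0.115, -0.08, -0.0928], [0, 0, 0]]
    - [[0.142, -0.08, -0.1146], [0, 0, 0]]

```text
t: 26.35
position: [0.5775, -0.1563, 0.11]
ee_rot: [[0.039, -0.001, 0.999], [-0.999, 0.0, 0.039], [-0.0, -1.0, -0.001]]
force: [0.7, -0.3, -0.9]
opening: 0.0283
```

arm_command:
  deltas:
    - [[0.027, 0, -0.0218], [0, 0, 0]]
    - [[0.054, 0, -0.0436], [0, 0, 0]]
    - [[0.08, 0, -0.0645], [0, 0, 0]]
    - [[0.1, 0, -0.0807], [0, 0, 0]]
    - [[0.112, 0, -0.0904], [0, 0, 0]]
    - [[0.116, 0, -0.0935], [0, 0, 0]]
    - [[0.116, 0, -0.0935], [0, 0, 0]]
    - [[0.116, 0, -0.0935], [0, 0, 0]]

```text
t: 27.15
position: [0.4909, -0.2739, 0.1102]
ee_rot: [[0.04, -0.0, 0.999], [-0.999, 0.0, 0.04], [-0.0, -1.0, -0.0]]
force: [0.2, 0.6, -1.1]
opening: 0.0278
```

Right over the disc. Lowering from commanded 0.110 to 0.033.

arm_command:
  deltas:
    - [[0, 0.012, 0], [0, 0, 0]]
    - [[0, 0.03, 0], [0, 0, 0]]
    - [[0, 0.048, 0], [0, 0, 0]]
    - [[0, 0.062, 0], [0, 0, 0]]
    - [[0, 0.07, 0], [0, 0, 0]]
    - [[0, 0.074, 0], [0, 0, 0]]
    - [[0, 0.0755, 0], [0, 0, 0]]
    - [[0, 0.0765, 0], [0, 0, 0]]
    - [[0, 0.077, 0], [0, 0, 0]]
    - [[0, 0.077, 0], [0, 0, 0]]

```text
t: 28.15
position: [0.4911, -0.2746, 0.0346]
ee_rot: [[0.039, 0.001, 0.999], [-0.999, -0.001, 0.039], [0.001, -1.0, 0.001]]
force: [-1.5, 2.8, 3.9]
opening: 0.0282
```

arm_command:
  deltas:
    - [[0, 0, 0], [0, 0, 0]]
    - [[0, 0, 0], [0, 0, 0]]
    - [[0, 0, 0], [0, 0, 0]]
    - [[0, 0, 0], [0, 0, 0]]
    - [[0, -0.01, 0], [0, 0, 0]]
    - [[0, -0.03, 0], [0, 0, 0]]
    - [[0, -0.055, 0], [0, 0, 0]]
    - [[0, -0.08, 0], [0, 0, 0]]
    - [[0, -0.095, 0], [0, 0, 0]]
    - [[0, -0.095, 0], [0, 0, 0]]
  hand: 0.055

```text
t: 29.15
position: [0.4918, -0.2748, 0.1315]
ee_rot: [[0.039, 0.005, 0.999], [-0.999, -0.002, 0.039], [0.002, -1.0, 0.005]]
force: [0.2, -0.8, -0.4]
opening: 0.0552
```

arm_command:
  deltas:
    - [[-0.01, 0, 0.0021], [0, 1.7, 0]]
    - [[-0.034, 0, 0.0073], [0, 1.7, 0]]
    - [[-0.068, 0, 0.0145], [0, 1.7, 0]]
    - [[-0.106, 0, 0.0227], [0, 1.7, 0]]
    - [[-0.146, 0, 0.0312], [0, 1.7, 0]]
    - [[-0.186, 0, 0.0398], [0, 1.7, 0]]
    - [[-0.226, 0, 0.0483], [0, 1.7, 0]]
    - [[-0.266, 0, 0.0569], [0, 1.7, 0]]
    - [[-0.306, 0, 0.0654], [0, 1.7, 0]]
    - [[-0.338, 0, 0.0723], [0, 1.7, 0]]
  hand: 0.06

```text
t: 30.15
position: [0.5491, 0.0683, 0.127]
ee_rot: [[0.01, -0.002, 1.0], [-1.0, -0.0, 0.01], [0.0, -1.0, -0.002]]
force: [0.5, -0.1, 0.2]
opening: 0.06
```

arm_command:
  deltas:
    - [[-0.02, 0, 0.006], [0, 0, 0]]
    - [[-0.031, 0, 0.0065], [0, 0, 0]]
    - [[-0.0353, 0, 0.0065], [0, 0, 0]]
    - [[-0.0353, 0, 0.0065], [0, 0, 0]]
    - [[-0.0353, 0, 0.0065], [0, 0, 0]]

```text
t: 30.65
position: [0.5556, 0.1006, 0.1283]
ee_rot: [[0.009, -0.0, 1.0], [-1.0, -0.0, 0.009], [0.0, -1.0, -0.0]]
force: [-0.1, -0.4, -0.4]
opening: 0.0602
```

```bash
python3 - <<'E'
from h import *
c=cam('wrist'); save('w6',c[0])
print(arm.get_state()['position'])
for p in ([.5562,.1016,.038,1],[.5732,.1016,.038,1]):
  q=np.linalg.inv(c[2])@np.array(p); print(q[:2]/q[2]*c[3]+np.array(c[4:6]))
E
```

```text
[0.55569134 0.10055185 0.12838821]
[282.82876281 219.08752945]
[283.04699321 195.48146846]
```

View pics/w6.png

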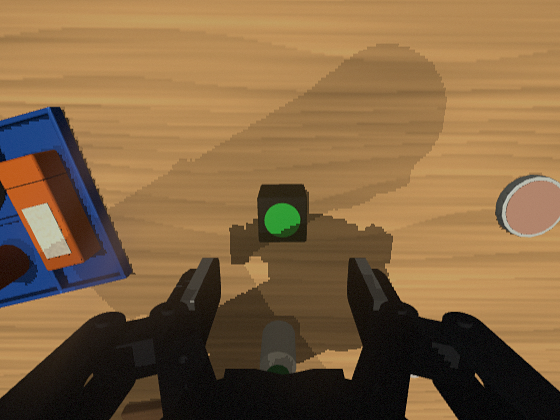

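The green window is at (282,220), predicted (282.8,219), and the cube is square to the jaws. I'll grasp it.

arm_command:
  deltas:
    - [[-0.0005, 0.012, 0], [0, 0, 0]]
    - [[-0.0005, 0.035, 0], [0, 0, 0]]
    - [[-0.0005, 0.06, 0], [0, 0, 0]]
    - [[-0.0005, 0.08, 0], [0, 0, 0]]
    - [[-0.0005, 0.092, 0], [0, 0, 0]]
    - [[-0.0005, 0.097, 0], [0, 0, 0]]
    - [[-0.0005, 0.098, 0], [0, 0, 0]]
    - [[-0.0005, 0.098, 0], [0, 0, 0]]

```text
t: 31.5
position: [0.5562, 0.1021, 0.0312]
ee_rot: [[0.01, 0.001, 1.0], [-1.0, 0.0, 0.01], [-0.0, -1.0, 0.001]]
force: [-0.4, -0.2, 0.2]
opening: 0.0601
```

arm_command:
  deltas:
    - [[0, 0, 0], [0, 0, 0]]
    - [[0, 0, 0], [0, 0, 0]]
    - [[0, 0, 0], [0, 0, 0]]
    - [[0, 0, 0], [0, 0, 0]]
    - [[0, 0, 0], [0, 0, 0]]
    - [[0, 0, 0], [0, 0, 0]]
  hand: 0.02

```text
t: 32.1
position: [0.5563, 0.1023, 0.0313]
ee_rot: [[0.01, 0.002, 1.0], [-1.0, 0.0, 0.01], [-0.0, -1.0, 0.002]]
force: [-1.2, 0.5, 5.8]
opening: 0.0334
```

arm_command:
  deltas:
    - [[0, -0.006, 0], [0, 0, 0]]
    - [[0, -0.02, 0], [0, 0, 0]]
    - [[0, -0.045, 0], [0, 0, 0]]
    - [[0.006, -0.065, 0], [0, 0, 0]]
    - [[0.022, -0.075, 0], [0, 0, 0]]
    - [[0.05, -0.08, 0], [0, 0, 0]]
    - [[0.085, -0.08, 0], [0, 0, 0]]
    - [[0.12, -0.08, 0], [0, 0, 0]]
    - [[0.155, -0.08, 0], [0, 0, 0]]
    - [[0.19, -0.08, 0], [0, 0, 0]]

```text
t: 33.1
position: [0.5568, -0.0901, 0.1102]
ee_rot: [[0.009, -0.001, 1.0], [-1.0, 0.0, 0.009], [-0.0, -1.0, -0.001]]
force: [0.3, -0.1, -0.7]
opening: 0.0336
```

arm_command:
  deltas:
    - [[0.035, 0, 0], [0, 0, 0]]
    - [[0.07, 0, 0], [0, 0, 0]]
    - [[0.105, 0, -0.001], [0, 0, 0]]
    - [[0.14, 0, -0.001], [0, 0, 0]]
    - [[0.165, 0, -0.001], [0, 0, 0]]
    - [[0.179, 0, -0.001], [0, 0, 0]]
    - [[0.1835, 0, -0.001], [0, 0, 0]]
    - [[0.1835, 0, -0.001], [0, 0, 0]]
    - [[0.1835, 0, -0.001], [0, 0, 0]]

```text
t: 34.0
position: [0.5583, -0.2707, 0.1103]
ee_rot: [[0.01, -0.0, 1.0], [-1.0, 0.0, 0.01], [-0.0, -1.0, -0.0]]
force: [0.2, -1.1, 0.0]
opening: 0.0335
```

arm_command:
  deltas:
    - [[0.0005, 0.012, 0], [0, 0, 0]]
    - [[0.0005, 0.03, 0], [0, 0, 0]]
    - [[0.0005, 0.048, 0], [0, 0, 0]]
    - [[0.0005, 0.062, 0], [0, 0, 0]]
    - [[0.0005, 0.07, 0], [0, 0, 0]]
    - [[0.0005, 0.074, 0], [0, 0, 0]]
    - [[0.0005, 0.0755, 0], [0, 0, 0]]
    - [[0.0005, 0.0765, 0], [0, 0, 0]]
    - [[0.0005, 0.077, 0], [0, 0, 0]]
    - [[0.0005, 0.077, 0], [0, 0, 0]]

```text
t: 35.0
position: [0.5588, -0.2721, 0.0344]
ee_rot: [[0.01, 0.001, 1.0], [-1.0, -0.001, 0.01], [0.001, -1.0, 0.001]]
force: [-0.4, 1.4, 2.8]
opening: 0.0335
```

arm_command:
  deltas:
    - [[0, 0, 0], [0, 0, 0]]
    - [[0, 0, 0], [0, 0, 0]]
    - [[0, 0, 0], [0, 0, 0]]
    - [[0, 0, 0], [0, 0, 0]]
    - [[0, -0.01, 0], [0, 0, 0]]
    - [[0, -0.03, 0], [0, 0, 0]]
    - [[0, -0.055, 0], [0, 0, 0]]
    - [[0, -0.08, 0], [0, 0, 0]]
    - [[0, -0.11, 0], [0, 0, 0]]
    - [[0, -0.14, 0], [0, 0, 0]]
  hand: 0.055

```text
t: 36.0
position: [0.5581, -0.272, 0.1754]
ee_rot: [[0.01, 0.0, 1.0], [-1.0, -0.0, 0.01], [0.0, -1.0, 0.0]]
force: [0.4, 0.2, 0.9]
opening: 0.055
```

arm_command:
  deltas:
    - [[0, -0.01, 0], [0, 0, 0]]
    - [[0, -0.01, 0], [0, 0, 0]]
    - [[0, -0.01, 0], [0, 0, 0]]

```text
t: 36.3
position: [0.558, -0.2716, 0.1824]
ee_rot: [[0.01, -0.001, 1.0], [-1.0, 0.001, 0.01], [-0.001, -1.0, -0.001]]
force: [-0.3, -0.1, -0.2]
opening: 0.0552
```

```bash
python3 - <<'E'
from m import *
W=cam('wrist'); T=cam('top')
save('w7',W[0]); save('top7',T[0])
P=cloud(T)
def tray(c,yaw,p):
    a=np.radians(yaw); d=np.array(p)-c; return np.array([d[0]*np.cos(a)+d[1]*np.sin(a),-d[0]*np.sin(a)+d[1]*np.cos(a)])*1000
B=((.546,.309),14.7); Wt=((.5247,-.273),2.2)
def meas(P,p0,r=.025,zmin=.02,win=.004):
    m=(np.hypot(P[...,0]-p0[0],P[...,1]-p0[1])<r)&(P[...,2]>zmin); q=P[m]
    if len(q)<10: return None
    zt=np.percentile(q[:,2],97); q=q[q[:,2]>zt-win]; rr=cv2.minAreaRect((q[:,:2]*1000).astype(np.float32)); return np.array(rr[0])/1000,zt,rr[1],rr[2]
for k,p,f in (('yellow',(.572,.345),B),('amber',(.506,.3275),B),('mailer',(.555,.276),B),('blue',(.491,-.274),Wt),('green',(.559,-.272),Wt),('redo',(.438,-.001),0),('white',(.4323,.1046),0),('redc',(.690,-.1124),0)):
  for n,C in (('top',P),('wrist',cloud(W))):
    r=meas(C,p,.05 if k=='mailer' else .025)
    if r and (n=='top' or k in('blue','green')): print(k,n,r[0],'top',r[1].round(4),np.round(r[2],1),round(r[3],1),'tray' if f else '',tray(*f,r[0]).round(1) if f else '')
E
```

```text
yellow top [0.5702 0.344 ] top 0.0543 [13.9 14.7] 77.7 tray [32.3 27.7]
amber top [0.5054 0.3283] top 0.0667 [17.  17.3] 53.5 tray [-34.4  29. ]
mailer top [0.5542 0.2759] top 0.032 [84.8 30.7] 14.4 tray [ -0.4 -34.1]
blue top [ 0.5107 -0.2623] top 0.46 [7.3 3.4] 75.1 tray [-13.6  11.2]
blue wrist [ 0.4919 -0.2741] top 0.0541 [15.1 13.9] 69.3 tray [-32.8   0.1]
green top [ 0.5576 -0.2681] top 0.0447 [39.5 33.3] 89.7 tray [33.   3.6]
green wrist [ 0.5767 -0.2722] top 0.2584 [ 4.8 38.9] 0.3 tray [52.  -1.2]
redo top [ 0.4331 -0.023 ] top 0.5603 [ 4.6 26.3] 78.5  
white top [0.4323 0.1051] top 0.064 [15.4 17.5] 0.4
```

View pics/w7.png

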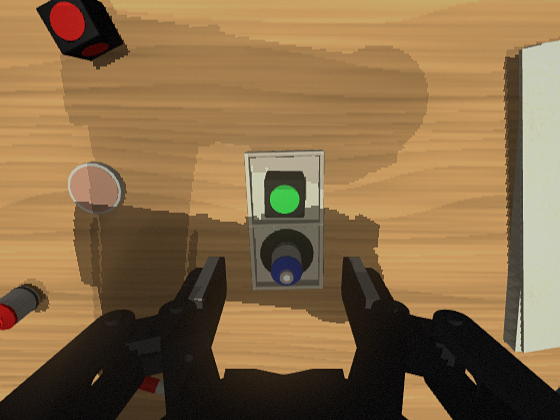

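View pics/top7.png

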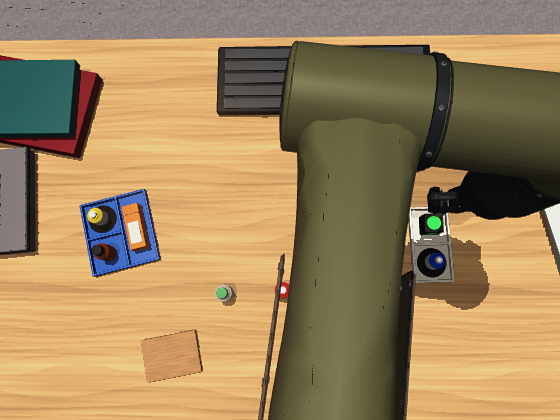

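The wrist view shows the green window up at (285,200) and the blue nose at (286,275) over its disc. The red cube at (68,22) and red objective at (10,315) stand. In the top view the blue kit is in place and the white bottle is at (224,293). The hand is clear, so I'm handing in.

```bash
python3 -c "
from workcell import arm
print(arm.job_done())"
```

```text
the job is handed in; nothing more can be done
None
```

I placed all five pieces in their trays, each lowered until the wrist felt light contact (about 3–5 N) before release. I handed in at about 36 s of the 118 s allowed, with the gripper open and well above the trays.

| Piece | Tray | Measured in tray frame (mm) | Target (mm) |
|---|---|---|---|
| Yellow objective | Blue | (32, 28) | (34, 28) |
| Amber bottle | Blue | (-34, 29) | (-34, 28) |
| Slide mailer | Blue | (0, -34), yaw within 0.5° | (0, -34) |
| Blue objective | White | (-33, 0) | (-34, 0) |
| Green cube | White | (33, 4) top view; (34, 0) from the TCP at release | (34, 0) |

- **Disagreements:** The depth readings that failed were blocked by the arm or fingers: the top camera on the blue objective, red objective and red cube, and the wrist camera on the green cube. The top-view reading for the green cube was also disturbed by the gripper, which explains its 4 mm offset in y.
- **Heights:** Tops read 1–3 mm high in the final depth check, within the calibration.
- **Pieces to leave:** The white bottle measured within 1 mm of its start. The red objective and red cube were only seen standing in the last wrist picture, not re-measured; no move went near them.

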